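Slide the olive sample tray through the guide posts to the scanner stop

TASK

Push the blue tray of sample olives along the bench with the fingers, through the narrow gap between the two teal guide posts, until it stands fully home and square against the black stop bar in front of the scanner. Do not lift or tip the tray, and leave the other things on the bench where they are. Finish with the hand clear of everything.

Things in the scene. Friction and masses are not known exactly. Their poses are not given: they have to be found in the camera images.
- tray: Loose blue tray, 90 mm long (its x), 96 mm wide (its y), walls 32 mm high, about 0.4 kg, with 16 olives fixed in it, their tops 36 mm up. Too wide to grip; slides flat on the bench. Origin: centre of its underside, z up. It starts 200 to 270 mm before the gap, up to 50 mm off its centre line, its x axis within 0.45 rad of the gate's x.
- gate: Fixed station. Origin on the bench midway between two upright teal posts with yellow bands; x is the direction to push the tray, y runs from post to post, z up. Posts: 36 mm diameter, 45 mm tall, at y = +71 and -71 mm: gap 106 mm, 5 mm spare each side of the tray. Behind the stop bar a teal scanner box, 120 mm wide, 110 mm tall, from x = 160 to 230 mm.
- home (a point): Point on the bench where the tray's origin is when the tray is home, 80 mm along the gate's x from the gate's origin, in a bay outlined in flat white paint; same axes as the gate. The tray's front then touches the fixed black stop bar, 130 mm wide, 30 mm high, its face 45 mm beyond this point.
- jar: Bystander, to be left alone: closed jar of green olives with a white cap, 64 mm diameter, 95 mm tall, upright beside the station. Origin at its underside's centre.
- cup: Bystander, to be left alone: white ceramic cup, 64 mm diameter, 75 mm tall, upright beside the station. Origin at its underside's centre.
- bowl: Bystander, to be left alone: steel bowl, 130 mm diameter, 50 mm tall, beyond the work. Origin at its underside's centre.
- bottle: Bystander, to be left alone: green glass bottle, 60 mm diameter, 180 mm tall, upright beyond the work. Origin at its underside's centre.
- spoon: Bystander, to be left alone: spoon with a wooden handle and a metal bowl, lying on the bench. Origin at its underside's centre.
- gauge: Bystander, to be left alone: flat brass sizing ring, 60 mm outside diameter, 38 mm hole, 12 mm thick, lying on the bench. Origin at its underside's centre.
Things that resemble listed ones, but are neither listed nor needed, are in the scene too. What is shaped like the tray but red is not meant.

How it is judged (in metres and radians):
On the way:
1. the tray passes between the two posts (x of tray in the frame of gate between -0.03 and 0.03 m and y of tray in the frame of gate between -0.012 and 0.012 m), for 0.05 s.
At the end, for the whole second after the job is handed in: The tray lies flat and at rest beyond the posts against the stop bar: its centre at most 7 mm short of home, within 20 mm of the centre line, turned less than 0.12 rad from square (x of tray in the frame of gate between 0.073 and 0.086 m and y of tray in the frame of gate between -0.02 and 0.02 m and angle between the x axis of tray and the x axis of gate, either way round below 0.12 rad and angle between tray's own z axis and vertical below 0.05 rad and height (world z) of tray below 0.005 m and linear speed of tray below 0.01 m/s); the robot touches nothing.
It fails at once if the tray is lifted off the bench by more than 10 mm or tipped by more than 0.15 rad (height (world z) of tray above 0.01 m or angle between tray's own z axis and vertical above 0.15 rad).
It fails at once if a bystander (jar, cup, bowl, bottle, spoon or brass ring) is moved by more than 20 mm (distance of any of jar, cup, bowl, bottle, spoon, gauge from where it was at the start of the episode above 0.02 m).
It fails at once if the jar, cup or bottle is tipped (angle between any of jar, cup, bottle's own z axis and vertical above 0.3 rad).
It also fails if it takes over 51 s, if anything falls off the work surface, if the arm or the gripper's body presses on something with over 40 N, if the wrist force passes 120 N, or if a joint passes its speed limit or range.

ROBOT

A 6-joint arm with a two-finger parallel gripper is mounted at the origin on the work surface. World frame = base frame: x ahead of the robot, y to its left, z up, the work surface at z = 0. Lengths are in mm, angles in degrees, forces in N, time in s.
With the tool pointing down it reaches from about 300 to 850 mm from the base axis. Payload 4.2 kg.
Tool frame: the origin (TCP) lies at the very end of the fingers, on their centre line; the grasp point (between the pads) lies 19 mm behind it (env.grip_depth is the distance from the TCP to the grasp point, in mm); y points along the fingers, z is the direction in which the jaws open and shut, and the axes are right-handed (so a half turn about y gives the same grasp; the last joint's range is limited). The gripper opens to 91 mm and grips with 3 to 60 N. Pads are 32 mm wide; open, the fingers measure 118 mm over their backs; the gripper's body (76 mm by 178 mm) begins 60 mm behind the grasp point.
Start: joints at [67.323, 18.312, 89.639, -0, 72.044, -1.146], TCP at [211.038, 534.889, 213.976] pointing down, gripper open.
Joint ranges: [-177.97, 177.97], [-48.28, 115.42], [12.27, 149.76], [-77.06, 257.06], [2.81, 150.46], [-146.56, 146.56]. Speed limits (degrees/s): [147.25, 147.25, 180, 180, 180, 180].

INTERFACE

Orientations are given as [roll, pitch, yaw] about the fixed x, y, z axes, in that order (R = Rz(yaw) Ry(pitch) Rx(roll)).
In Python, from workcell import state, imaging, job, env gives the robot as it stands.
- The arm moves only by the shell command python3 -m pendant 'ROWS' [FORCE]. ROWS is JSON, a list of rows, each an object with "delta_pos": the shift along the tool's x, y, z in cm, a list of three; "twist": the turn, a rotation vector about the tool's x, y, z in degrees, a list of three; "grip": the opening in per cent of the stroke, from 0 (shut) to 100 (fully open). In form: [{"delta_pos": [tx, ty, tz], "twist": [wx, wy, wz], "grip": grip}, ...]. A call has exactly 5 rows; each row is the pose to reach, as a shift and turn from the pose commanded when the call began, along the tool's axes at that moment; what a row does not reach only later rows make up. A row lasts 1/10 s, in which the tool goes at most 50 mm and 8.59 degrees, less where a joint would pass 70% of its speed; a pose out of reach is approached as far as the arm can. A call with a gripper value outside its range is refused whole. The fingers move at their own pace and stop on an object; FORCE is the grip in N (left out, the last holds). Time passes only in rows, so rows that repeat a pose let the fingers close, or fill a call up. It gives the time, the measured TCP pose, the force and the opening at its end, in the units of the state.
- state(): the state, without advancing time (a new reading comes with each control period).
- imaging.grab_frame(name): name is "scene" or "side" or "wrist"; returns (picture, depth): 400x640x3 uint8, red, green, blue; 400x640 float32, mm along the optical axis (not along the pixel's ray), 0 where there is no reading.
- imaging.camera_info(name): a dict with "fx", "fy", "cx", "cy" (pixels), "k1" (the pictures are not rectified: a ray, as slopes to the right and down, at radius r is drawn at 1 + k1 r^2 times it, then the intrinsics apply), "R" (3x3) and "t" (3): a world point X has camera coordinates R X + t. Camera axes: x right, y down, z forward; pixel columns grow to the right and rows downward; lengths in mm; the calibration is good to about 2 mm. A picture is of the moment at which its call begins: read the wrist's pose just before it. camera_info takes no time and is no camera call; for the wrist camera it gives the pose at the moment of the call.
- job.job_done(): hands the job in, once; it reports no verdict.
The state is a dict: "time_s": time; "qpos": joint angles; "qvel": joint speeds; "effort": joint torques, N m; "ee_pos": TCP position; "ee_rot": TCP orientation; "force": force on the tool from outside, world axes, zero at the start; "torque": the same for the moment, N m; "gripper_width": finger opening in mm.
Only numpy, scipy, OpenCV 4.12 (cv2) and the standard library are available. Lean on these libraries where they do the work, as an engineer would, in place of code of your own. Each camera call takes 0.05 s, during which the arm holds its last target.

## Working session

There is one attempt and no reset: what is moved stays moved. The work goes in short steps, Python scripts to look and compute and a shell command to move; the robot and the scene stay as the last step left them, time stands still between calls to the robot, and variables do not carry over. Pictures are saved under pics/ and viewed, and the job is handed in when it is done.

```bash
ls; mkdir -p pics; python3 - <<'E'
from workcell import state, imaging, job, env
import cv2
print(state())
for n in ("scene","side"):
    p,d=imaging.grab_frame(n); cv2.imwrite(f"pics/{n}0.png",p[:,:,::-1])
    import numpy as np; np.save(f"pics/{n}0.npy",d)
    print(n,imaging.camera_info(n))
E
```

```text
pics
{'time_s': 0.0, 'qpos': array([ 6.73235836e+01,  1.83508095e+01,  8.97063475e+01, -7.40705189e-04,
        7.20437841e+01, -1.14515896e+00]), 'qvel': array([ 0.13155224, -0.07648912,  0.0541167 ,  0.01238759,  0.02359593,
        0.03182855]), 'effort': array([ 1.51778695e-03, -4.12457478e+01, -2.31972635e+01,  7.28550064e-02,
        4.57952265e-02, -1.49712946e-04]), 'ee_pos': array([210.83071003, 534.40897467, 213.12901656]), 'ee_rot': array([-9.01009350e+01,  1.31327058e-03, -2.15310296e+01]), 'force': array([0.56539251, 1.01981144, 0.84597552]), 'torque': array([0.00589149, 0.00942654, 0.04140317]), 'gripper_width': 91.146245776864}
scene {'fx': 451.9173618113926, 'fy': 451.9173618113926, 'cx': 326.78776047392915, 'cy': 202.72663131251318, 'k1': -0.022769729611013142, 'R': array([[ 0.01875122,  0.99967661,  0.01717751],
       [ 0.79458629, -0.00447184, -0.60713477],
       [-0.60686161,  0.02503353, -0.79441318]]), 't': array([  54.4147256 , -410.28611019, 1800.21874758])}
side {'fx': 476.185458201373, 'fy': 476.185458201373, 'cx': 320.61703761206115, 'cy': 206.46443905770107, 'k1': -0.05602699277887356, 'R': array([[ 0.99900299, -0.04455089,  0.00287242],
       [-0.02565038, -0.62546038, -0.77983419],
       [ 0.03653889,  0.77898301, -0.62597954]]), 't': array([-556.10564275,   27.00754731, 1477.71206131])}
```

View pics/scene0.png

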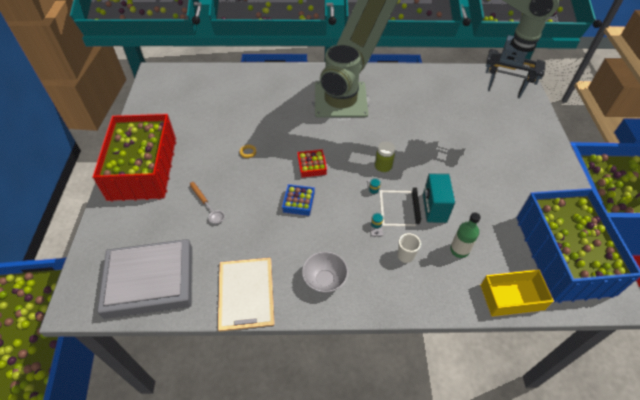

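View pics/side0.png

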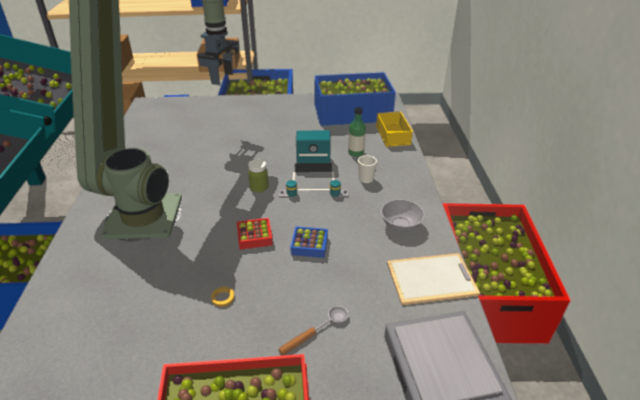

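The scene view shows the blue tray at (298,200), the red decoy at (312,162), the posts at (375,185) and (378,220), the stop bar at (416,205), the jar at (385,158) and the cup at (409,248). The side view agrees. Next I measure positions.

```bash
cat > h.py <<'E'
import numpy as np, cv2
from workcell import state, imaging
def ray(ci,u,v):
    u=np.atleast_1d(u).astype(float);v=np.atleast_1d(v).astype(float)
    K=np.array([[ci['fx'],0,ci['cx']],[0,ci['fy'],ci['cy']],[0,0,1]])
    q=cv2.undistortPoints(np.stack([u,v],1)[:,None],K,np.array([ci['k1'],0,0,0,0.]))[:,0]
    return np.c_[q,np.ones(len(q))]
def onplane(ci,u,v,z):
    d=ray(ci,u,v)@np.asarray(ci['R']); c=-np.asarray(ci['R']).T@np.asarray(ci['t'])
    s=(z-c[2])/d[:,2]; return c+d*s[:,None]
def cloud(ci,depth,m):
    v,u=np.nonzero(m&(depth>0)); r=ray(ci,u,v)*depth[v,u][:,None]
    return (r-np.asarray(ci['t']))@np.asarray(ci['R'])
def masks(p):
    h=cv2.cvtColor(p,cv2.COLOR_RGB2HSV); H,S,V=[h[:,:,i].astype(int) for i in range(3)]
    return dict(blue=(H>105)&(H<125)&(S>140)&(V>50), teal=(H>80)&(H<100)&(S>120)&(V>40),
      yellow=(H>20)&(H<34)&(S>120)&(V>100), white=(S<25)&(V>215), black=(V<45))
E
python3 - <<'E'
from h import *
for n in ("scene","side"):
    ci=imaging.camera_info(n); p=cv2.imread(f"pics/{n}0.png")[:,:,::-1].copy(); d=np.load(f"pics/{n}0.npy")
    M=masks(p)
    for k in ("blue","teal","black","yellow"):
        nc,l,s,c=cv2.connectedComponentsWithStats(M[k].astype(np.uint8))
        for i in range(1,nc):
            if s[i,4]<12: continue
            P=cloud(ci,d,l==i)
            if len(P)<8: continue
            a=np.median(P,0)
            if not(150<a[0]<900 and -450<a[1]<450 and a[2]<150): continue
            print(n,k,s[i],c[i].round(1),"med",a.round(),"z",P[:,2].min().round(),P[:,2].max().round())
    x0,y0=(270,140) if n=="scene" else (220,110)
    cv2.imwrite(f"pics/{n}0c.png",cv2.resize(p[y0:y0+140,x0:x0+190,::-1],None,fx=4,fy=4,interpolation=cv2.INTER_CUBIC))
E
```

```text
scene blue [282 185  32  30 244] [296.6 205.7] med [ 559. -164.   28.] z 4.0 39.0
scene blue [294 186  15   3  21] [301.7 186.8] med [ 473. -149.   31.] z 23.0 37.0
scene teal [ 426  174   29   48 1091] [439.6 197.4] med [580. 281. 108.] z 9.0 118.0
scene teal [371 179   9   8  55] [374.8 182.4] med [469.  93.  47.] z 41.0 51.0
scene teal [370 189   8   4  21] [373.4 190.9] med [480.  91.  16.] z 8.0 24.0
scene teal [373 214   9   8  61] [377.1 217.5] med [610.  89.  47.] z 40.0 52.0
scene teal [372 224   8   4  14] [375.1 225.9] med [622.  84.  16.] z 13.0 24.0
scene black [427 188   3  10  17] [428.3 193.3] med [552. 250.  90.] z 74.0 95.0
scene black [413 190   8  33 148] [416.  206.6] med [553. 220.  30.] z 10.0 37.0
scene yellow [240 149  14   8  35] [245.8 153.9] med [ 309. -349.   12.] z 4.0 16.0
scene yellow [300 153   6   5  21] [302.2 155. ] med [ 333. -147.   35.] z 24.0 39.0
scene yellow [312 152  11   9  58] [317.1 156.6] med [344. -94.  32.] z 20.0 42.0
scene yellow [303 164  21   6  67] [312.6 166.9] med [ 389. -109.   34.] z 25.0 42.0
scene yellow [290 188   4   4  14
[... 991 characters left out ...]
ed [321. -94.  32.] z 27.0 36.0
side yellow [247 222   6   9  44] [249.2 225.8] med [343. -97.  31.] z 22.0 38.0
side yellow [298 229   5   4  18] [300.  230.7] med [ 491. -128.   32.] z 26.0 35.0
side yellow [305 230   5   8  25] [306.5 232.9] med [ 509. -134.   32.] z 25.0 36.0
side yellow [263 232   5   5  20] [264.8 234.3] med [ 391. -141.   31.] z 23.0 37.0
side yellow [241 235   6   5  21] [243.5 237. ] med [ 329. -150.   32.] z 27.0 36.0
side yellow [295 242   5   4  14] [296.9 243.8] med [ 482. -184.   32.] z 27.0 35.0
side yellow [317 244   4   4  13] [318.8 245.4] med [ 543. -194.   33.] z 27.0 37.0
side yellow [214 290  19  14  64] [225.3 298.9] med [ 303. -363.   10.] z -1.0 13.0
```

View pics/scene0c.png

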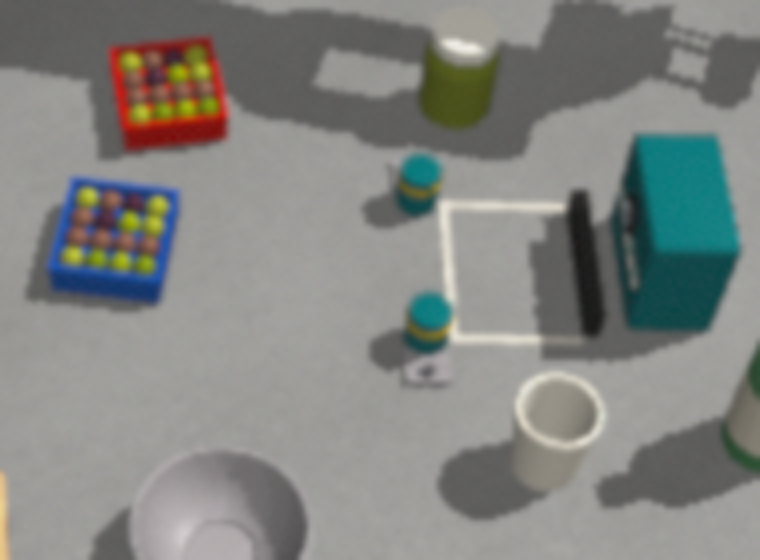

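View pics/side0c.png

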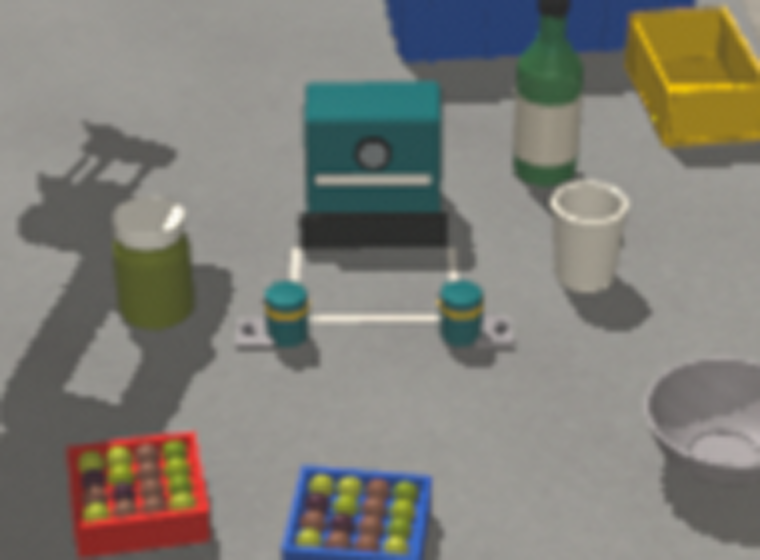

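```bash
python3 - <<'E'
from h import *
ci=imaging.camera_info("scene"); cs=imaging.camera_info("side")
def sc(l,z): l=np.array(l,float); return onplane(ci,270+(l[:,0]+.5)/4-.5,140+(l[:,1]+.5)/4-.5,z).round(1)
def sd(l,z): l=np.array(l,float); return onplane(cs,220+(l[:,0]+.5)/4-.5,110+(l[:,1]+.5)/4-.5,z).round(1)
print("scene rim",sc([(73,180),(180,190),(165,275),(53,262)],32)[:,:2].tolist())
print("scene bottom near edge",sc([(159,302),(49,290)],0)[:,:2].tolist())
print("side rim top",sd([(303,467),(431,476)],32)[:,:2].tolist())
print("paint scene",sc([(443,204),(456,339),(570,206),(580,340)],0)[:,:2].tolist())
print("bar top scene",sc([(571,195),(588,190),(602,318),(587,322)],30)[:,:2].tolist())
print("bar side bottomfront",sd([(302,246),(448,246)],0)[:,:2].tolist(), "paint", sd([(300,318),(445,319)],0)[:,:2].tolist())
print("posts top scene",sc([(420,168),(430,308)],45)[:,:2].tolist(),"side",sd([(286,292),(461,291)],45)[:,:2].tolist())
print("scanner top scene",sc([(636,136),(714,136),(738,248),(655,248)],110)[:,:2].tolist())
print("jar base side",sd([(155,312)],0)[:,:2].tolist(),"cap",sd([(150,218)],95)[:,:2].tolist(),"scene cap",sc([(465,42)],95)[:,:2].tolist())
print("cup rim",sc([(559,407)],75)[:,:2].tolist(),sd([(590,203)],75)[:,:2].tolist())
print("bowl",sc([(218,500)],50)[:,:2].tolist(),"red",sc([(112,48),(212,38),(227,137),(125,148)],0)[:,:2].tolist())
E
```

```text
scene rim [[464.7, -191.9], [475.8, -103.8], [562.7, -115.9], [549.2, -204.9]]
scene bottom near edge [[565.9, -121.1], [553.4, -209.9]]
side rim top [[477.9, -109.3], [570.7, -123.0]]
paint scene [[465.8, 117.2], [603.7, 115.1], [468.4, 224.4], [605.3, 214.1]]
bar top scene [[480.9, 218.6], [475.6, 233.4], [605.2, 226.3], [609.0, 213.9]]
bar side bottomfront [[477.1, 221.6], [604.9, 216.4]] paint [[475.2, 116.0], [595.7, 109.7]]
posts top scene [[464.0, 93.4], [605.4, 89.4]] side [[465.2, 91.1], [606.5, 86.7]]
scanner top scene [[486.3, 256.0], [486.5, 318.1], [598.0, 315.9], [597.7, 252.9]]
jar base side [[354.0, 129.4]] cap [[357.5, 128.0]] scene cap [[369.2, 133.9]]
cup rim [[715.8, 170.6]] [[719.1, 165.9]]
bowl [[776.2, -77.4]] red [[284.3, -164.6], [272.1, -74.6], [390.5, -63.2], [402.7, -151.0]]
```

```bash
cat >> h.py <<'E'
from scipy.spatial.transform import Rotation as Rn
def plan(pos,yaw,s=None):
    s=s or state(); R=Rn.from_euler('xyz',s['ee_rot'],degrees=True); T=Rn.from_euler('xyz',[-90,0,yaw],degrees=True)
    d=R.inv().apply(np.array(pos)-s['ee_pos'])/10; w=(R.inv()*T).as_rotvec(degrees=True)
    print("t",s['time_s'],"ee",s['ee_pos'].round(1),s['ee_rot'].round(1),"w",round(s['gripper_width'],1),"F",s['force'].round(1),"-> d",d.round(2),"tw",w.round(1)); return d,w
E
python3 -c "
from h import *
plan([501,-250,150],-98.5)"
```

```text
t 0.1 ee [210.8 534.5 213.2] [-90.1   0.  -21.5] w 91.0 F [-0.6 -0.5 -0. ] -> d [ 55.78   6.42 -62.31] tw [ 0.1 77.   0.1]
```

```bash
python3 -m pendant '[{"delta_pos":[3.2,0,-3.6],"twist":[0,7,0],"grip":50},{"delta_pos":[6.4,0,-7.2],"twist":[0,14,0],"grip":50},{"delta_pos":[9.6,0,-10.8],"twist":[0,21,0],"grip":50},{"delta_pos":[12.8,0,-14.4],"twist":[0,28,0],"grip":50},{"delta_pos":[16,0,-18],"twist":[0,35,0],"grip":50}]'; python3 -c "
from h import *
plan([501,-250,150],-98.5)"
```

```text
time_s: 0.6
ee_pos: [293.8, 306.8, 213.6]
ee_rot: [-90.0, -0.0, -56.8]
force: [1.6, -0.0, 0.5]
gripper_width: 54.2
t 0.6 ee [293.8 306.8 213.6] [-90.   -0.  -56.8] w 54.2 F [ 1.6 -0.   0.5] -> d [ 57.92   6.38 -13.18] tw [ 0.  41.7  0. ]
```

```bash
python3 -m pendant '[{"delta_pos":[4.8,0,-1.1],"twist":[0,7,0],"grip":50},{"delta_pos":[9.6,0,-2.2],"twist":[0,14,0],"grip":50},{"delta_pos":[14.4,0,-3.3],"twist":[0,21,0],"grip":50},{"delta_pos":[19.2,0,-4.4],"twist":[0,28,0],"grip":50},{"delta_pos":[24,0,-5.5],"twist":[0,35,0],"grip":50}]'; python3 -c "
from h import *
plan([501,-250,150],-98.5)"
```

```text
time_s: 1.1
ee_pos: [380.3, 76.2, 213.9]
ee_rot: [-90.0, 0.0, -91.8]
force: [1.3, 0.5, 0.7]
gripper_width: 45.5
t 1.1 ee [380.3  76.2 213.9] [-90.    0.  -91.8] w 45.5 F [1.3 0.5 0.7] -> d [32.23  6.39 13.09] tw [-0.   6.7 -0. ]
```

```bash
python3 -m pendant '[{"delta_pos":[4.5,0,1.8],"twist":[0,2,0],"grip":50},{"delta_pos":[9,0,3.6],"twist":[0,4,0],"grip":50},{"delta_pos":[13.5,0,5.4],"twist":[0,6,0],"grip":50},{"delta_pos":[18,0,7.2],"twist":[0,6.7,0],"grip":50},{"delta_pos":[22.5,0,9],"twist":[0,6.7,0],"grip":50}]'; python3 -m pendant '[{"delta_pos":[4,0.5,1.3],"twist":[0,0,0],"grip":50},{"delta_pos":[8,1,2.6],"twist":[0,0,0],"grip":50},{"delta_pos":[10.6,2,3],"twist":[0,0,0],"grip":50},{"delta_pos":[10.6,2,3],"twist":[0,0,0],"grip":50},{"delta_pos":[10.6,2,3],"twist":[0,0,0],"grip":50}]'; python3 - <<'E'
from h import *
plan([501,-250,60],-98.5)
ci=imaging.camera_info("wrist"); p,d=imaging.grab_frame("wrist"); cv2.imwrite("pics/w1.png",p[:,:,::-1]); np.save("pics/w1.npy",d)
import pickle; pickle.dump(ci,open("pics/w1.pkl","wb"))
E
```

```text
time_s: 1.6
ee_pos: [464.3, -151.2, 213.7]
ee_rot: [-90.0, 0.0, -98.3]
force: [1.0, 0.3, -0.8]
gripper_width: 45.6
time_s: 2.1
ee_pos: [478.2, -258.2, 193.2]
ee_rot: [-90.1, 0.1, -98.3]
force: [0.2, -0.4, 0.1]
gripper_width: 45.6
t 2.1 ee [ 478.2 -258.2  193.2] [-90.1   0.1 -98.3] w 45.6 F [ 0.2 -0.4  0.1] -> d [-1.12 13.32  2.16] tw [ 0.1  0.2 -0.1]
```

View pics/w1.png

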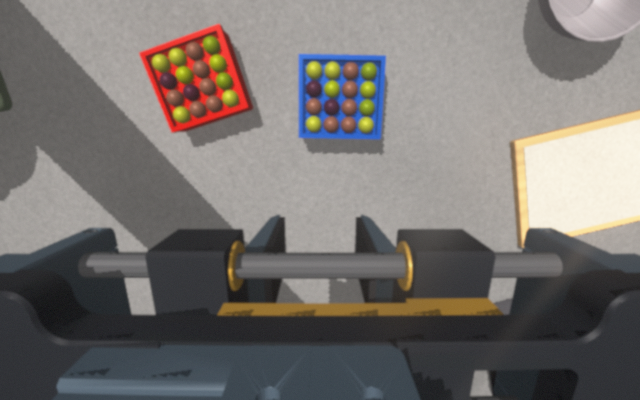

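The wrist view shows the blue tray squarely ahead, with its rim spanning (300,55) to (385,138). The fingertips are near (280,220) and (362,220). I measure the rim.

```bash
cat >> h.py <<'E'
G0=np.array([535.3,90.1]); GA=88.3
def gate(xy):
    a=np.radians(GA); d=np.asarray(xy)-G0; return np.array([d@[np.cos(a),np.sin(a)],d@[-np.sin(a),np.cos(a)]])
def tray_w(p,ci,show=True):
    m=masks(p)['blue'].astype(np.uint8); m[:3]=0
    m=cv2.morphologyEx(m,cv2.MORPH_CLOSE,np.ones((13,13),np.uint8)); 
    n,l,s,c=cv2.connectedComponentsWithStats(m); i=1+np.argmax(s[1:,4]); print("comp",s[i])
    cn=max(cv2.findContours((l==i).astype(np.uint8),cv2.RETR_EXTERNAL,cv2.CHAIN_APPROX_NONE)[0],key=cv2.contourArea)[:,0]
    P=onplane(ci,cn[:,0],cn[:,1],32)[:,:2]
    (c,sz,a)=cv2.minAreaRect(P.astype(np.float32)); a=(a-GA+45)%90-45+GA
    print("tray world",np.round(c,1),"size",np.round(sz,1),"yaw",round(a,1),"gate",gate(c).round(1),"rel",round(a-GA,1)); return c,a
E
python3 - <<'E'
from h import *
import pickle
ci=pickle.load(open("pics/w1.pkl","rb")); p=cv2.imread("pics/w1.png")[:,:,::-1].copy()
c,a=tray_w(p,ci)
r=np.radians(a); f=np.array([np.cos(r),np.sin(r)])
q=np.array(c)-f*85; plan([*q,60],a-180); plan([*q,12],a-180)
E
```

```text
comp [ 299   55   86   84 5746]
tray world [ 517.1 -157.5] size [89.1 94.7] yaw 80.7 gate [-248.    10.8] rel -7.6
t 2.15 ee [ 478.5 -257.6  193.7] [-90.    0.1 -98.2] w 45.5 F [ 0.5 -0.2  0.3] -> d [-1.95 13.37  2.24] tw [ 0.   1.1 -0.1]
t 2.15 ee [ 478.5 -257.6  193.7] [-90.    0.1 -98.2] w 45.5 F [ 0.5 -0.2  0.3] -> d [-1.94 18.17  2.24] tw [ 0.   1.1 -0.1]
```

```bash
python3 -m pendant '[{"delta_pos":[-1.9,2,2.2],"twist":[0,1,0],"grip":50},{"delta_pos":[-1.9,6,2.2],"twist":[0,1,0],"grip":50},{"delta_pos":[-1.9,10,2.2],"twist":[0,1,0],"grip":50},{"delta_pos":[-1.9,14,2.2],"twist":[0,1,0],"grip":50},{"delta_pos":[-1.9,16,2.2],"twist":[0,1,0],"grip":50}]'; python3 -m pendant '[{"delta_pos":[0,1,0],"twist":[0,0,0],"grip":50},{"delta_pos":[0,2.2,0],"twist":[0,0,0],"grip":50},{"delta_pos":[0,2.2,0],"twist":[0,0,0],"grip":50},{"delta_pos":[-0.3,2.2,0],"twist":[0,0,0],"grip":50},{"delta_pos":[-0.6,2.2,0],"twist":[0,0,0],"grip":50}]'; python3 - <<'E'
from h import *
plan([505,-225,12],-99.3)
ci=imaging.camera_info("wrist"); p,d=imaging.grab_frame("wrist"); cv2.imwrite("pics/w2.png",p[:,:,::-1]); tray_w(p,ci)
E
```

```text
time_s: 2.65
ee_pos: [501.6, -240.0, 31.5]
ee_rot: [-90.2, 0.1, -99.1]
force: [0.2, 0.3, 0.4]
gripper_width: 45.6
time_s: 3.15
ee_pos: [505.1, -236.9, 13.1]
ee_rot: [-89.9, -0.0, -99.2]
force: [0.5, 0.4, -0.9]
gripper_width: 45.7
t 3.15 ee [ 505.1 -236.9   13.1] [-89.9  -0.  -99.2] w 45.7 F [ 0.5  0.4 -0.9] -> d [-1.17  0.11 -0.2 ] tw [-0.1  0.1  0. ]
comp [  220    13   194   180 15803]
tray world [ 516.9 -157.4] size [89.3 95.2] yaw 80.8 gate [-247.9   11.1] rel -7.5
```

View pics/w2.png

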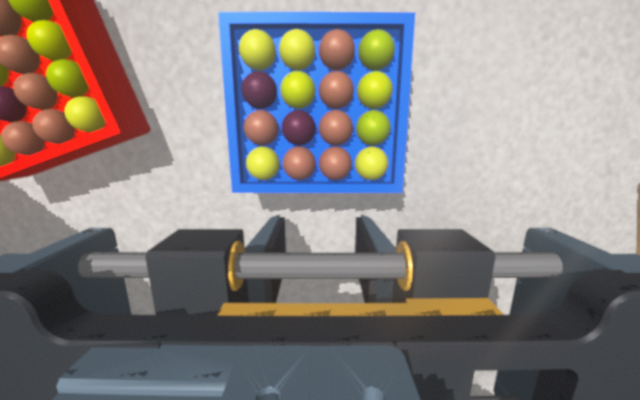

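```bash
cat >> h.py <<'E'
def tgt(gx,gy,rel,off=61,z=12):
    "TCP pose for tray at gate (gx,gy,rel)"
    a=np.radians(GA); R=np.array([[np.cos(a),-np.sin(a)],[np.sin(a),np.cos(a)]])
    r=np.radians(rel); g=np.array([gx,gy])-off*np.array([np.cos(r),np.sin(r)])
    return [*(G0+R@g),z],GA+rel-180
def arc(x,x0,y0,r0,x1=-60):
    x=min(x,x1); r=r0*(x1-x)/(x1-x0); y=y0+np.tan(np.radians((r0+r)/2))*(x-x0); return y,r
E
python3 - <<'E'
from h import *
for x in (-258,-248,-238,-228,-218,-208):
    y,r=arc(max(x,-248),-248,11,-7.5); print(x,round(y,1),round(r,2)); 
    if x<-248: y,r=11+1.3,-7.5
    plan(*tgt(x,y,r))
E
```

```text
-258 11.0 -7.5
t 3.2 ee [ 504.9 -236.4   13. ] [-89.9  -0.  -99.2] w 45.5 F [-0.  -0.7  0.1] -> d [-0.88  0.1  -0.07] tw [-0.1 -0.   0. ]
-248 11.0 -7.5
t 3.2 ee [ 504.9 -236.4   13. ] [-89.9  -0.  -99.2] w 45.5 F [-0.  -0.7  0.1] -> d [-1.89  0.1  -0.08] tw [-0.1 -0.   0. ]
-238 9.7 -7.1
t 3.2 ee [ 504.9 -236.4   13. ] [-89.9  -0.  -99.2] w 45.5 F [-0.  -0.7  0.1] -> d [-2.89  0.1  -0.04] tw [-0.1 -0.4  0. ]
-228 8.5 -6.7
t 3.2 ee [ 504.9 -236.4   13. ] [-89.9  -0.  -99.2] w 45.5 F [-0.  -0.7  0.1] -> d [-3.9   0.1  -0.01] tw [-0.1 -0.8  0. ]
-218 7.4 -6.3
t 3.2 ee [ 504.9 -236.4   13. ] [-89.9  -0.  -99.2] w 45.5 F [-0.  -0.7  0.1] -> d [-4.91  0.1   0.02] tw [-0.1 -1.2  0. ]
-208 6.3 -5.9
t 3.2 ee [ 504.9 -236.4   13. ] [-89.9  -0.  -99.2] w 45.5 F [-0.  -0.7  0.1] -> d [-5.92  0.1   0.04] tw [-0.1 -1.6  0. ]
```

```bash
python3 -m pendant '[{"delta_pos":[-0.9,0.1,0],"twist":[0,0,0],"grip":50},{"delta_pos":[-1.7,0.1,0],"twist":[0,0,0],"grip":50},{"delta_pos":[-2.4,0.1,-0.05],"twist":[0,-0.2,0],"grip":50},{"delta_pos":[-3.2,0.1,0],"twist":[0,-0.5,0],"grip":50},{"delta_pos":[-3.9,0.1,0],"twist":[0,-0.8,0],"grip":50}]'; python3 - <<'E'
from h import *
s=state(); print(s['ee_pos'].round(1),s['ee_rot'].round(1),s['force'].round(1))
ci=imaging.camera_info("wrist"); p,d=imaging.grab_frame("wrist"); cv2.imwrite("pics/w3.png",p[:,:,::-1]); c,a=tray_w(p,ci)
print("dist",np.linalg.norm(np.array(c)-state()['ee_pos'][:2]))
E
```

```text
time_s: 3.7
ee_pos: [510.9, -198.1, 11.2]
ee_rot: [-89.9, -0.0, -98.4]
force: [-0.9, -4.4, 1.7]
gripper_width: 45.6
[ 510.9 -198.1   11.2] [-89.9  -0.  -98.4] [-0.9 -4.4  1.7]
comp [  223    54   191   173 14978]
tray world [ 519.5 -137.5] size [89.9 95.2] yaw 81.6 gate [-228.    9.] rel -6.7
dist 60.15121955163387
```

View pics/w3.png

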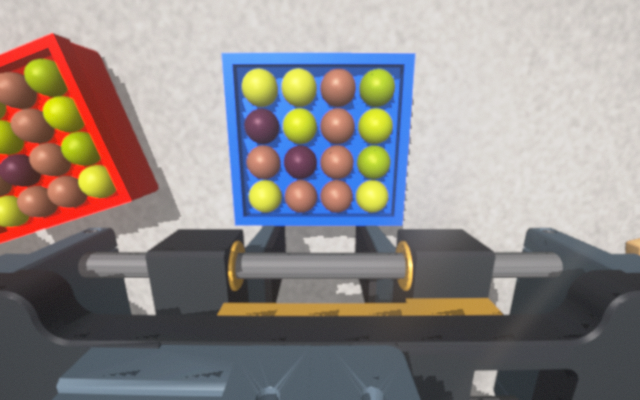

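The fingers are flush with the tray's rear face (row 222), and the tray follows and turns as planned.

```bash
python3 - <<'E'
from h import *
for x in (-208,-188,-168,-158):
    y,r=arc(x,-228,9,-6.7); print(x,round(y,1),round(r,2)); plan(*tgt(x,y,r,60))
E
```

```text
-208 6.8 -5.9
t 3.75 ee [ 511.  -197.    11.2] [-90.    0.  -98.4] w 45.9 F [ 0.5 -0.7  0.6] -> d [-2.02 -0.08  0.04] tw [-0.  -0.8 -0. ]
-188 4.9 -5.1
t 3.75 ee [ 511.  -197.    11.2] [-90.    0.  -98.4] w 45.9 F [ 0.5 -0.7  0.6] -> d [-4.03 -0.08  0.09] tw [-0.  -1.6 -0. ]
-168 3.2 -4.31
t 3.75 ee [ 511.  -197.    11.2] [-90.    0.  -98.4] w 45.9 F [ 0.5 -0.7  0.6] -> d [-6.04 -0.08  0.1 ] tw [-0.  -2.4 -0. ]
-158 2.5 -3.91
t 3.75 ee [ 511.  -197.    11.2] [-90.    0.  -98.4] w 45.9 F [ 0.5 -0.7  0.6] -> d [-7.05 -0.08  0.1 ] tw [-0.  -2.8 -0. ]
```

```bash
python3 -m pendant '[{"delta_pos":[-1.2,-0.05,0],"twist":[0,-0.5,0],"grip":50},{"delta_pos":[-2.4,-0.05,0.05],"twist":[0,-1,0],"grip":50},{"delta_pos":[-3.6,-0.05,0.1],"twist":[0,-1.5,0],"grip":50},{"delta_pos":[-4.8,-0.05,0.1],"twist":[0,-2,0],"grip":50},{"delta_pos":[-6,-0.05,0.1],"twist":[0,-2.4,0],"grip":50}]'; python3 - <<'E'
from h import *
s=state(); print(s['ee_pos'].round(1),s['ee_rot'].round(1),s['force'].round(1))
ci=imaging.camera_info("wrist"); p,d=imaging.grab_frame("wrist"); cv2.imwrite("pics/w4.png",p[:,:,::-1]); c,a=tray_w(p,ci)
g=gate(c)
# posts seen by the wrist
M=masks(p)['teal'].astype(np.uint8); n,l,st,ce=cv2.connectedComponentsWithStats(M)
for i in range(1,n):
    if st[i,4]>60: print(st[i],ce[i].round(1),gate(onplane(ci,*ce[i],45)[0,:2]).round(1))
for k in (25,50,75,100): 
    x=g[0]+k; y,r=arc(x,g[0],g[1],a-GA); print(round(x),round(y,1),round(r,2)); plan(*tgt(x,y,r,60))
E
```

```text
time_s: 4.25
ee_pos: [520.3, -137.9, 11.4]
ee_rot: [-90.0, 0.0, -96.0]
force: [-0.8, -2.2, -0.4]
gripper_width: 45.4
[ 520.3 -137.9   11.4] [-90.   0. -96.] [-0.8 -2.2 -0.4]
comp [  223    54   191   172 14978]
tray world [526.3 -76.7] size [89.4 95.1] yaw 84.0 gate [-167.    4.] rel -4.3
-142 2.4 -3.29
t 4.3 ee [ 520.2 -136.1   11.3] [-90.    0.1 -96. ] w 45.5 F [ 0.5  1.9 -1. ] -> d [-2.48 -0.07  0.07] tw [ 0.  -1.  -0.1]
-117 1.1 -2.29
t 4.3 ee [ 520.2 -136.1   11.3] [-90.    0.1 -96. ] w 45.5 F [ 0.5  1.9 -1. ] -> d [-4.99 -0.06  0.11] tw [ 0.  -2.  -0.1]
-92 0.4 -1.28
t 4.3 ee [ 520.2 -136.1   11.3] [-90.    0.1 -96. ] w 45.5 F [ 0.5  1.9 -1. ] -> d [-7.49 -0.06  0.11] tw [ 0.  -3.  -0.1]
-67 0.0 -0.28
t 4.3 ee [ 520.2 -136.1   11.3] [-90.    0.1 -96. ] w 45.5 F [ 0.5  1.9 -1. ] -> d [-9.99 -0.05  0.06] tw [ 0.  -4.  -0.1]
```

View pics/w4.png

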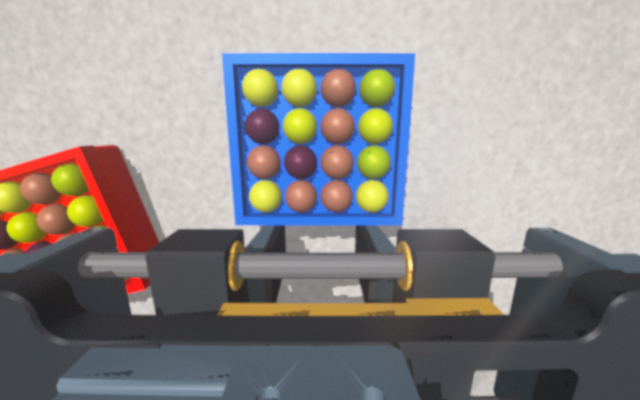

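The tray is unchanged in the wrist view (rim 223–414, rear edge at row 222), so it is moving rigidly with the fingers.

```bash
python3 -m pendant '[{"delta_pos":[-1.2,-0.05,0],"twist":[0,-0.5,0],"grip":50},{"delta_pos":[-2.4,-0.05,0.05],"twist":[0,-1,0],"grip":50},{"delta_pos":[-3.6,-0.05,0.1],"twist":[0,-1.5,0],"grip":50},{"delta_pos":[-4.8,-0.05,0.1],"twist":[0,-2,0],"grip":50},{"delta_pos":[-6,-0.05,0.1],"twist":[0,-2.4,0],"grip":50}]'; python3 - <<'E'
from h import *
s=state(); print(s['ee_pos'].round(1),s['ee_rot'].round(1),s['force'].round(1))
ci=imaging.camera_info("wrist"); p,d=imaging.grab_frame("wrist"); cv2.imwrite("pics/w5.png",p[:,:,::-1]); c,a=tray_w(p,ci)
g=gate(c)
M=masks(p)['teal'].astype(np.uint8); n,l,st,ce=cv2.connectedComponentsWithStats(M)
for i in range(1,n):
    if st[i,4]>60: print(st[i],ce[i].round(1),gate(onplane(ci,*ce[i],45)[0,:2]).round(1))
for k in (12,25,37,50): 
    x=g[0]+k; y,r=arc(x,g[0],g[1],a-GA); print(round(x),round(y,1),round(r,2)); plan(*tgt(x,y,r,60))
E
```

```text
time_s: 4.8
ee_pos: [527.5, -78.4, 11.8]
ee_rot: [-90.0, 0.0, -93.6]
force: [-0.4, -1.9, -1.3]
gripper_width: 45.8
[527.5 -78.4  11.8] [-90.    0.  -93.6] [-0.4 -1.9 -1.3]
comp [  224    54   190   172 14924]
tray world [531.1 -17.1] size [89.7 95. ] yaw 86.4 gate [-107.2    1. ] rel -1.9
-95 0.6 -1.42
t 4.85 ee [527.6 -76.8  11.9] [-90.    0.1 -93.6] w 45.5 F [-0.2  1.4  1.3] -> d [-1.18 -0.01  0.03] tw [ 0.  -0.4 -0.1]
-82 0.4 -0.89
t 4.85 ee [527.6 -76.8  11.9] [-90.    0.1 -93.6] w 45.5 F [-0.2  1.4  1.3] -> d [-2.48 -0.01  0.07] tw [ 0.  -1.  -0.1]
-70 0.2 -0.41
t 4.85 ee [527.6 -76.8  11.9] [-90.    0.1 -93.6] w 45.5 F [-0.2  1.4  1.3] -> d [-3.68 -0.01  0.09] tw [ 0.  -1.5 -0.1]
-57 0.2 -0.0
t 4.85 ee [527.6 -76.8  11.9] [-90.    0.1 -93.6] w 45.5 F [-0.2  1.4  1.3] -> d [-4.98 -0.01  0.1 ] tw [ 0.  -1.9 -0.1]
```

View pics/w5.png

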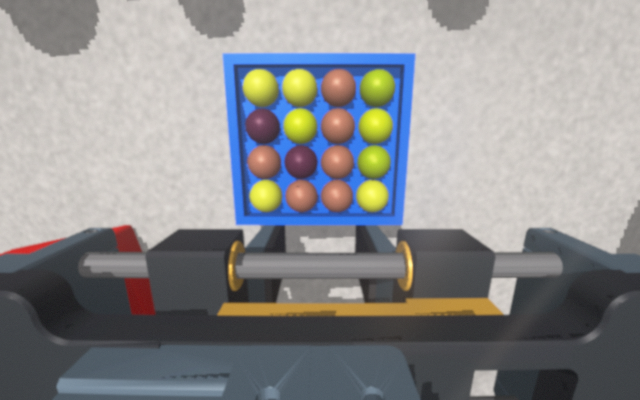

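The picture shows the tray still flush, with the post shadows just coming into view at the top edge. I advance 40 mm so the wrist camera sees the posts.

```bash
python3 -m pendant '[{"delta_pos":[-1,0,0],"twist":[0,-0.4,0],"grip":50},{"delta_pos":[-2,0,0.05],"twist":[0,-0.8,0],"grip":50},{"delta_pos":[-3,0,0.1],"twist":[0,-1.2,0],"grip":50},{"delta_pos":[-3.6,0,0.1],"twist":[0,-1.5,0],"grip":50},{"delta_pos":[-4,0,0.1],"twist":[0,-1.7,0],"grip":50}]'; python3 - <<'E'
from h import *
s=state(); print(s['ee_pos'].round(1),s['ee_rot'].round(1),s['force'].round(1))
ci=imaging.camera_info("wrist"); p,d=imaging.grab_frame("wrist"); cv2.imwrite("pics/w6.png",p[:,:,::-1]); c,a=tray_w(p,ci)
g=gate(c)
M=masks(p)['teal'].astype(np.uint8); n,l,st,ce=cv2.connectedComponentsWithStats(M)
for i in range(1,n):
    if st[i,4]>60: print(st[i],ce[i].round(1),gate(onplane(ci,*ce[i],45)[0,:2]).round(1))
p2,d2=imaging.grab_frame("scene"); cv2.imwrite("pics/s6.png",cv2.resize(p2[140:280,270:460,::-1],None,fx=4,fy=4,interpolation=cv2.INTER_CUBIC))
E
```

```text
time_s: 5.35
ee_pos: [531.2, -39.1, 12.0]
ee_rot: [-90.0, -0.0, -91.9]
force: [-0.4, -2.5, -0.4]
gripper_width: 45.2
[531.2 -39.1  12. ] [-90.   -0.  -91.9] [-0.4 -2.5 -0.4]
comp [  223    54   192   172 15020]
tray world [532.8  22.3] size [89.8 95.4] yaw 88.1 gate [-67.8   0.5] rel -0.2
[ 126    0   78   32 1890] [165.4  12.9] [-8.9 68. ]
[416   0  11  16  89] [421.5   7.2] [ -7.3 -45.2]
[ 438    0   76   29 1616] [475.3  11.4] [ -8.7 -69.3]
```

View pics/w6.png

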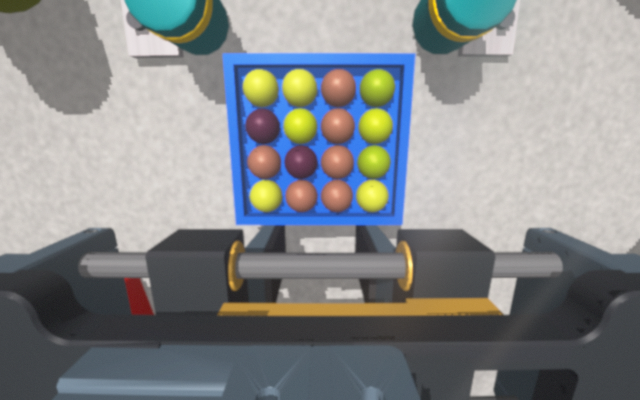

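View pics/s6.png

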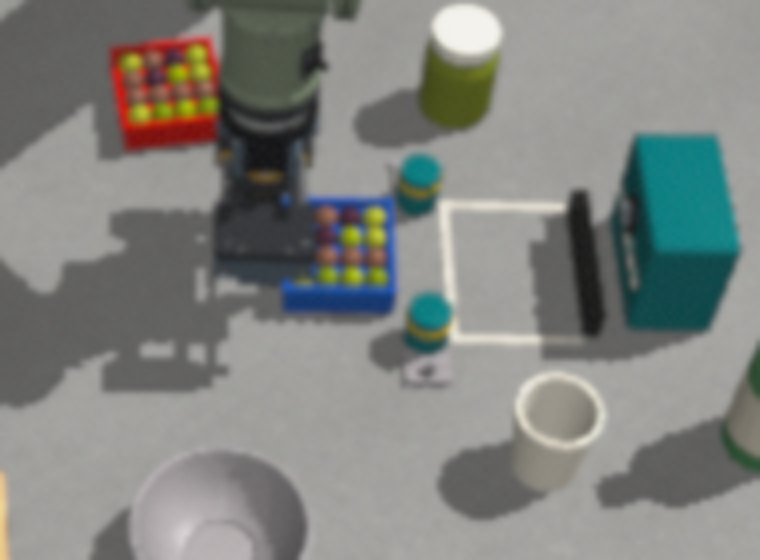

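The wrist view shows both posts at the top. Their inner band edges are near columns 213 and 430 (mid about 321), and the tray is centred near 318.5, so it is within about 1–2 mm of centre. In the scene view the tray is lined up with the gap and the bystanders are undisturbed. I continue straight with a small nudge right.

```bash
python3 -m pendant '[{"delta_pos":[-0.8,0,0.05],"twist":[0,0,0],"grip":50},{"delta_pos":[-1.6,0,0.1],"twist":[0,-0.1,0],"grip":50},{"delta_pos":[-2.4,0,0.1],"twist":[0,-0.2,0],"grip":50},{"delta_pos":[-3.2,0,0.1],"twist":[0,-0.2,0],"grip":50},{"delta_pos":[-4,0,0.1],"twist":[0,-0.2,0],"grip":50}]'; python3 - <<'E'
from h import *
s=state(); print(s['ee_pos'].round(1),s['ee_rot'].round(1),s['force'].round(1))
ci=imaging.camera_info("wrist"); p,d=imaging.grab_frame("wrist"); cv2.imwrite("pics/w7.png",p[:,:,::-1]); c,a=tray_w(p,ci)
for r in (60,66,72):
    print([gate(onplane(ci,u,v,z)[0,:2]).round(1) for u,v,z in [(0,r,45)]])
E
```

```text
time_s: 5.95
ee_pos: [533.5, 1.0, 12.0]
ee_rot: [-90.0, -0.0, -91.7]
force: [1.0, -3.5, 0.3]
gripper_width: 45.6
[533.5   1.   12. ] [-90.   -0.  -91.7] [ 1.  -3.5  0.3]
comp [  224    55   190   171 14939]
tray world [535.1  62.1] size [89.3 96.8] yaw 88.3 gate [-28.   -0.6] rel -0.0
[array([ 13.3, 148.7])]
[array([ 10.7, 149.4])]
[array([  8.1, 150.1])]
```

View pics/w7.png

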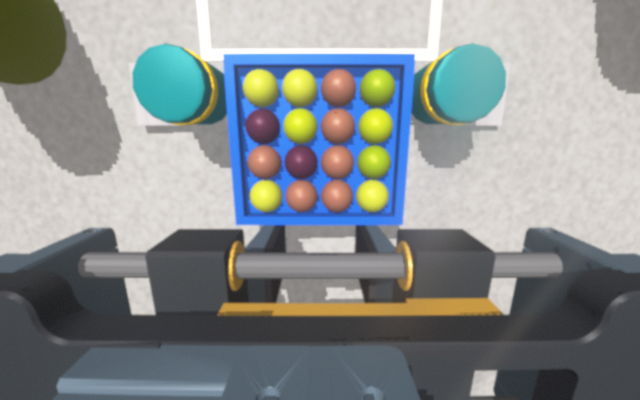

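The tray front is between the posts. The post tops are centred at (172,83) and (466,83), mid 319, and the tray is centred at 319 and square. I push straight on.

```bash
python3 -m pendant '[{"delta_pos":[-1,0,0],"twist":[0,0,0],"grip":50},{"delta_pos":[-2,0,0],"twist":[0,0,0],"grip":50},{"delta_pos":[-3,0,0],"twist":[0,0,0],"grip":50},{"delta_pos":[-4,0,0],"twist":[0,0,0],"grip":50},{"delta_pos":[-5,0,0],"twist":[0,0,0],"grip":50}]'; python3 - <<'E'
from h import *
s=state(); print(s['ee_pos'].round(1),s['ee_rot'].round(1),s['force'].round(1))
ci=imaging.camera_info("wrist"); p,d=imaging.grab_frame("wrist"); cv2.imwrite("pics/w8.png",p[:,:,::-1]); c,a=tray_w(p,ci)
plan(*tgt(70,gate(c)[1],0,60))
E
```

```text
time_s: 6.5
ee_pos: [534.9, 51.1, 12.0]
ee_rot: [-90.0, 0.0, -91.7]
force: [-0.4, -4.3, 1.3]
gripper_width: 45.6
[534.9  51.1  12. ] [-90.    0.  -91.7] [-0.4 -4.3  1.3]
comp [  224    54   190   172 14982]
tray world [536.4 112.5] size [89.7 97.1] yaw 88.3 gate [22.4 -0.4] rel 0.0
t 6.55 ee [535.1  52.7  12. ] [-90.    0.1 -91.7] w 45.7 F [0.3 0.9 0.7] -> d [-4.74  0.01 -0.04] tw [-0.  -0.  -0.1]
```

View pics/w8.png

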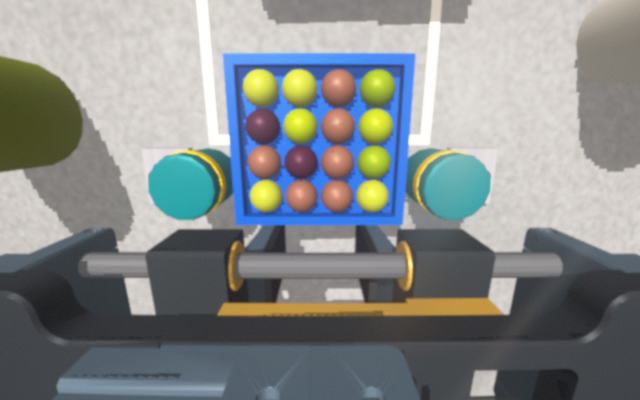

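The tray is mid-gap and centred between the posts at (190,183) and (450,183), with room on both sides. The bay paint frames it evenly.

```bash
python3 -m pendant '[{"delta_pos":[-1,0,0],"twist":[0,0,0],"grip":50},{"delta_pos":[-2,0,0],"twist":[0,0,0],"grip":50},{"delta_pos":[-3,0,0],"twist":[0,0,0],"grip":50},{"delta_pos":[-3.8,0,0],"twist":[0,0,0],"grip":50},{"delta_pos":[-4.4,0,0],"twist":[0,0,0],"grip":50}]'; python3 - <<'E'
from h import *
s=state(); print(s['ee_pos'].round(1),s['ee_rot'].round(1),s['force'].round(1))
ci=imaging.camera_info("wrist"); p,d=imaging.grab_frame("wrist"); cv2.imwrite("pics/w9.png",p[:,:,::-1]); c,a=tray_w(p,ci)
plan(*tgt(80,gate(c)[1],0,60))
E
```

```text
time_s: 7.05
ee_pos: [536.2, 95.0, 12.0]
ee_rot: [-90.0, -0.0, -91.7]
force: [0.4, -4.8, 2.1]
gripper_width: 45.5
[536.2  95.   12. ] [-90.   -0.  -91.7] [ 0.4 -4.8  2.1]
comp [  223    53   192   173 15104]
tray world [537.7 156.6] size [90.2 96.1] yaw 88.3 gate [66.6 -0.4] rel -0.0
t 7.1 ee [536.3  95.8  11.9] [-90.    0.  -91.7] w 45.5 F [0.1 0.9 0.7] -> d [-1.43 -0.01 -0.04] tw [ 0. -0. -0.]
```

View pics/w9.png

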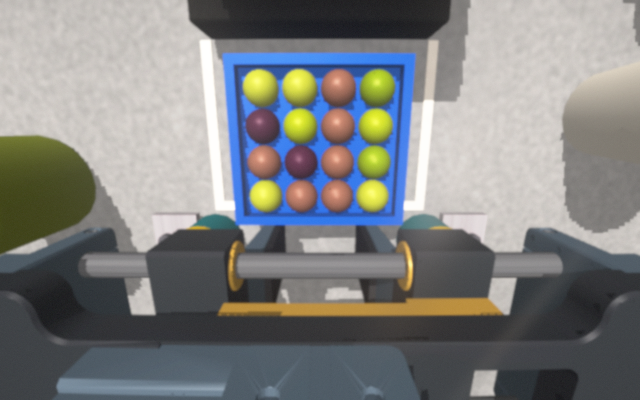

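The tray is in the bay, square, with the bar's edge at row ~35 and the tray front at row 54, about 13 mm to go. I push slowly to contact.

```bash
python3 -m pendant '[{"delta_pos":[-0.4,0,0],"twist":[0,0,0],"grip":50},{"delta_pos":[-0.8,0,0],"twist":[0,0,0],"grip":50},{"delta_pos":[-1.0,0,0],"twist":[0,0,0],"grip":50},{"delta_pos":[-1.2,0,0],"twist":[0,0,0],"grip":50},{"delta_pos":[-1.3,0,0],"twist":[0,0,0],"grip":50}]'; python3 -m pendant '[{"delta_pos":[-0.1,0,0],"twist":[0,0,0],"grip":50},{"delta_pos":[-0.15,0,0],"twist":[0,0,0],"grip":50},{"delta_pos":[-0.2,0,0],"twist":[0,0,0],"grip":50},{"delta_pos":[-0.25,0,0],"twist":[0,0,0],"grip":50},{"delta_pos":[-0.25,0,0],"twist":[0,0,0],"grip":50}]'
```

```text
time_s: 7.6
ee_pos: [536.6, 107.3, 11.9]
ee_rot: [-90.0, 0.0, -91.7]
force: [-0.0, -4.0, 1.3]
gripper_width: 45.7
time_s: 8.1
ee_pos: [536.7, 109.8, 11.9]
ee_rot: [-90.0, 0.0, -91.7]
force: [-0.9, -4.5, 1.8]
gripper_width: 45.6
```

```bash
python3 -m pendant '[{"delta_pos":[-0.05,0,0],"twist":[0,0,0],"grip":50},{"delta_pos":[-0.1,0,0],"twist":[0,0,0],"grip":50},{"delta_pos":[-0.15,0,0],"twist":[0,0,0],"grip":50},{"delta_pos":[-0.2,0,0],"twist":[0,0,0],"grip":50},{"delta_pos":[-0.2,0,0],"twist":[0,0,0],"grip":50}]'; python3 - <<'E'
from h import *
s=state(); print(s['ee_pos'].round(1),s['force'].round(1))
ci=imaging.camera_info("wrist"); p,d=imaging.grab_frame("wrist"); cv2.imwrite("pics/w10.png",p[:,:,::-1]); c,a=tray_w(p,ci)
E
```

```text
time_s: 8.6
ee_pos: [536.8, 110.1, 12.0]
ee_rot: [-90.0, -0.2, -91.7]
force: [-0.1, -10.9, 1.5]
gripper_width: 45.3
[536.8 110.1  12. ] [ -0.1 -10.9   1.5]
comp [  222    53   194   173 15228]
tray world [538.3 171.7] size [90.1 96.5] yaw 88.3 gate [81.7 -0.5] rel 0.0
```

View pics/w10.png

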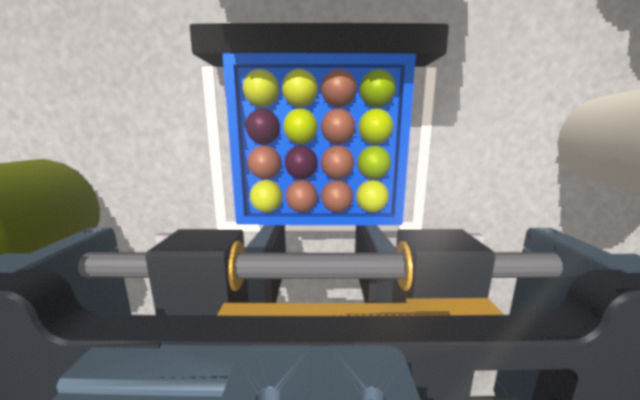

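The tray front meets the bar (row 53) across its full width, the advance stalled, and the force rose to 11 N. It is home. I back straight off, then rise.

```bash
python3 -m pendant '[{"delta_pos":[1,0,0],"twist":[0,0,0],"grip":50},{"delta_pos":[3,0,0],"twist":[0,0,0],"grip":50},{"delta_pos":[6,0,0],"twist":[0,0,0],"grip":50},{"delta_pos":[9,0,0],"twist":[0,0,0],"grip":50},{"delta_pos":[12,0,0],"twist":[0,0,0],"grip":50}]'; python3 -m pendant '[{"delta_pos":[1,-3,0],"twist":[0,0,0],"grip":50},{"delta_pos":[1,-6,0],"twist":[0,0,0],"grip":50},{"delta_pos":[1,-10,0],"twist":[0,0,0],"grip":50},{"delta_pos":[1,-14,0],"twist":[0,0,0],"grip":50},{"delta_pos":[1,-14,0],"twist":[0,0,0],"grip":50}]'; python3 - <<'E'
from h import *
s=state(); print(s['ee_pos'].round(1),s['force'].round(1))
ci=imaging.camera_info("wrist"); p,d=imaging.grab_frame("wrist"); cv2.imwrite("pics/w11.png",p[:,:,::-1]); c,a=tray_w(p,ci)
p2,d2=imaging.grab_frame("scene"); cv2.imwrite("pics/s11.png",cv2.resize(p2[120:320,180:500,::-1],None,fx=2.4,fy=2.4,interpolation=cv2.INTER_CUBIC))
E
```

```text
time_s: 9.15
ee_pos: [533.3, -8.6, 11.9]
ee_rot: [-90.0, 0.1, -91.8]
force: [0.2, -0.3, 0.5]
gripper_width: 45.7
time_s: 9.65
ee_pos: [536.8, -17.8, 157.6]
ee_rot: [-89.3, 0.1, -91.8]
force: [-0.2, 0.0, -0.0]
gripper_width: 45.6
[536.8 -17.8 157.6] [-0.2  0.  -0. ]
comp [ 264    0  100   53 2636]
tray world [538.1 148.4] size [45.1 94.8] yaw 88.5 gate [58.4 -1.1] rel 0.2
```

View pics/w11.png

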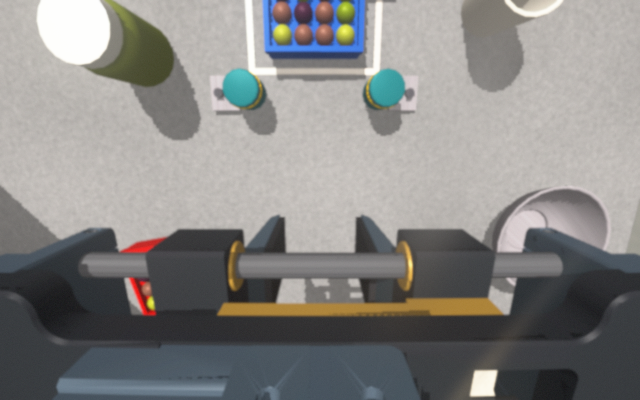

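View pics/s11.png

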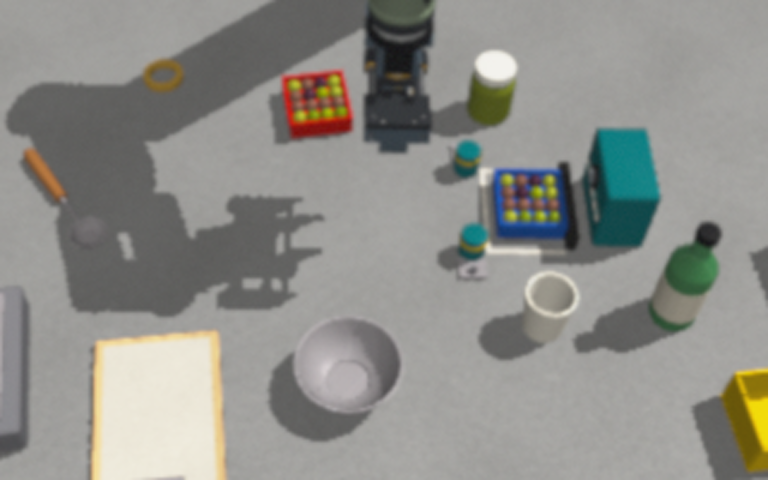

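The tray is against the bar and square (scene crop, about (532,203)). The wrist view puts its rear edge at gate x ≈ 36, so its centre is at about 81 mm. The hand is clear, 158 mm up, at zero force. The bystanders look unmoved.

```bash
python3 -m pendant '[{"delta_pos":[0,0,0],"twist":[0,0,0],"grip":50},{"delta_pos":[0,0,0],"twist":[0,0,0],"grip":50},{"delta_pos":[0,0,0],"twist":[0,0,0],"grip":50},{"delta_pos":[0,0,0],"twist":[0,0,0],"grip":50},{"delta_pos":[0,0,0],"twist":[0,0,0],"grip":50}]'; python3 -c "
from workcell import job
print(job.job_done())"
```

```text
time_s: 10.25
ee_pos: [532.7, -18.1, 151.5]
ee_rot: [-90.0, 0.0, -91.7]
force: [0.5, 0.4, 0.8]
gripper_width: 45.7
the job is handed in; nothing more can be done
None
```

I pushed the blue tray through the gap and up against the stop bar, using two half-open fingers flat on its rear wall. A gentle arc took out the initial 7.5° turn and 11 mm offset. I then backed the hand off, raised it and handed the job in at about 10.3 s; no verdict was reported.

- **Through the gap:** the tray's centre stayed within about 1 mm of the gate's centre line, square to it.
- **At the stop bar:** the tray measured about 81 mm along the gate's x (home is 80), -0.5 mm off centre and 0.0° from square. The push force rose to 11 N and the advance stalled, so the tray was touching the bar.
- **After backing off:** the wrist view showed only the rear half of the tray, which put its centre again at about 81 mm. By eye, the bystanders had not moved in the scene view. The hand was clear, about 150 mm up, with no contact force.

The depth readings and ray-cast positions differed by up to about 4 mm early on. I used the ray-cast values, and the wrist views of the posts and bar agreed with them. No check failed.

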